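# Take the left-hand spinner cap off a circulation fan

## Task

The circulation fan is due for washing: take the fluted screw cap (the spinner) off its hub. The cap has a left-hand thread, as the arrow engraved on its top shows, so turn it clockwise seen from above; the blades will swing round until one rests on the locking bar, and from then on the line engraved on the cap, against the line on the hub, shows how far it has unscrewed. Neither force the thread nor pull hard on the cap while it still holds; once it comes free, lift it straight off and set it down gently, top up, on the bare floor of the white parts tub, without shifting the tub, the ring in it, the locking bar or the little pot beyond.

Things in the scene. Friction and masses are not known exactly. Their poses are not given: they have to be found in the camera images.
- spinner_mid (a point): centre (on the axis, half-way up) of the spinner: a grey fluted round knob, 52 mm wide, 42 mm high, 55 to 100 g, hollow below, upright on the fan's hub. z points up out of its flat top, with an engraved clockwise arrow; x points to the engraved line. Grip it across the diameter at any height; 15 N turns it. The thread bears some 13 N of pull, push or side load: grip centred, rise with it.
- spinner_foot (a point): centre of the spinner's underside. Its two-start left-hand thread rises 16 mm per clockwise turn on the hub, with about 1 mm play up, down and sideways. From home it lets go after 0.45 to 0.6 turn against the hub (more does no harm), then must rise 12 mm more to clear the spigot. Till then a pull meets a firm stop; anticlockwise only jams it.
- spinner_mark (a point): outer part of the engraved radial line on the spinner, a dark groove from 14 mm off the axis over the edge of the top; this point lies 24.6 mm from the axis and 16.7 mm above spinner_mid. At the start it points, to about 10 degrees, at the short line engraved in the fan's hub
- fan_hub (a point): centre of the flat top face of the fan's white hub (68 mm in diameter, face 125 mm high), where the spinner's foot stands. Fixed frame, z up along the axis; x is where the short line engraved in the hub points at the start. A threaded spigot stands 20 mm up from this face; a steel spring washer round it pushes the spinner up with about 13 N at home, fading out over the first 4 mm of rise.
- fan: a 10 inch circulator without front guard, on its back on a round board; it does not move. Origin on the axis at bench level, x as for fan_hub. Rear guard rim 270 mm wide, 108 mm high; blades reach 121 mm out, below 120 mm high. Hub and blades spin easily: at first they go round with the spinner, which does not unscrew, for 0.4 to 1.2 rad (unknown beforehand), till a blade meets the locking bar.
- tub_in (a point): centre of the inner floor (about 4 mm above the bench) of the white plastic parts tub, 290 mm along its x by 200 mm along its y, 50 mm high, walls 4 mm, open at the top, loose, 0.7 kg. The half towards its -x is bare; the clamp ring lies in the half towards its +x
- clamp_ring_mid (a point): centre of a flat grey plastic ring, 72 mm in diameter, 12 mm high, lying loose in the tub: leave it
- net_pot: small black plant pot, 60 mm tall, 60 mm wide, loose, origin under its foot, standing between the fan and the tub on their far side: leave it
- bar_mid (a point): middle of the locking bar, a loose steel rod 9 mm thick and 126 mm long, standing upright in a bored steel block under the fan's guard, 100 mm off the axis; its top is 134 mm above the bench. It stops the blades: leave it in

How it is judged (in metres and radians):
On the way, in this order (a step that is already met when the one before it is completed fails the run):
1. the spinner has come up at least 4 mm on its thread, its engraved line turned clockwise to about the far side of where it pointed (x of spinner_mark in the frame of fan_hub below -0.014 m and horizontal distance between spinner_mid and fan_hub below 0.006 m and z of spinner_mid in the frame of fan_hub between 0.025 and 0.036 m).
2. the spinner has been lifted clear of the spigot (z of spinner_mid in the frame of fan_hub above 0.048 m), for 0.05 s.
At the end, for the whole second after the job is handed in: the spinner stands top up (within about 6 degrees) flat on the floor of the tub (not on the ring), at rest (x of spinner_mid in the frame of tub_in between -0.14 and 0.14 m and y of spinner_mid in the frame of tub_in between -0.095 and 0.095 m and z of spinner_mid in the frame of tub_in between 0.015 and 0.025 m and angle between spinner_mid's own z axis and vertical below 0.1 rad and linear speed of spinner below 0.02 m/s); the robot touches nothing.
It fails at once if the thread is forced: more than 38 N in all between spinner and hub (at home some 24 N of it come from the washer, pushing up and held down by the thread) (contact force between spinner and fan above 38 N).
It fails at once if the spinner is dropped or thrown (faster than 0.8 m/s out of the hand) (linear speed of spinner above 0.8 m/s and contact force between the fingers and spinner below 0.05 N).
It fails at once if the tub is shoved more than 40 mm (distance of tub_in from where it was at the start of the episode above 0.04 m).
It fails at once if the ring in the tub or the pot is moved more than 40 mm (distance of any of clamp_ring_mid, net_pot from where it was at the start of the episode above 0.04 m).
It fails at once if the locking bar is pulled out or knocked over (distance of bar_mid from where it was at the start of the episode above 0.02 m).
It also fails if it takes over 72 s, if anything falls off the work surface, if the arm or the gripper's body presses on something with over 40 N, if the wrist force passes 120 N, or if a joint passes its speed limit or range.

## Robot

A 6-joint arm with a two-finger parallel gripper is mounted at the origin on the work surface. World frame = base frame: x ahead of the robot, y to its left, z up, the work surface at z = 0. Lengths are in mm, angles in rad, forces in N, time in s.
With the tool pointing down it reaches from about 275 to 1000 mm from the base axis. Payload 8.4 kg.
Tool frame: the origin (TCP) lies on the centre line of the jaws, within the pads' length; the fingertips stand 25 mm ahead of it and the grasp point (between the pads) lies 6 mm ahead of it; z points along the fingers, x is the direction in which the jaws open and shut, and the axes are right-handed (so a half turn about z gives the same grasp; the last joint's range is limited). The gripper opens to 85 mm and grips with 20 to 120 N. Pads are 22 mm wide; open, the fingers measure 114 mm over their backs; the gripper's body (76 mm by 85 mm) begins 54 mm behind the grasp point. The pads swing forward as they close: fully open they stand 13 mm farther back than shut.
Start: joints at [-0.002, 0.353, 1.633, -0, 1.155, -0.002], TCP at [625.002, -0, 256.281] pointing down, gripper open.
Joint ranges: [-2.63, 2.63], [-0.92, 2.1], [0.06, 2.66], [-1.3, 4.44], [0, 2.69], [-3.02, 3.02]. Speed limits (rad/s): [2.22, 2.22, 2.79, 3.14, 3.14, 3.14].

## Interface

Orientations are given as [roll, pitch, yaw] about the fixed x, y, z axes, in that order (R = Rz(yaw) Ry(pitch) Rx(roll)).
In Python, from rig import r gives the robot as it stands. The module is installed in compiled form; this text tells all that it offers.
- The arm moves only by the tool jog_arm, never from a script. Its argument "deltas" is a list of rows, each an object with "gripper": the gripper command: -1 is fully open, 1 is shut, values between are in proportion; "translation": the shift along the world's x, y, z in units of 10 cm (1.0 is 10 cm), a list of three; "dr": the turn, a rotation vector about the world's x, y, z in units of pi/2 rad (1.0 is pi/2 rad), a list of three. In form: [{"gripper": gripper, "translation": [x, y, z], "dr": [wx, wy, wz]}, ...]. A call has 1 to 12 rows; each row shifts and turns the commanded pose from where the row before left it; what a row does not reach is not made up. A row lasts 1/12 s, in which the tool goes at most 41.7 mm and 7.16 degrees, less where a joint would pass 70% of its speed; a pose out of reach is approached as far as the arm can. A call with a number of a shift or a turn outside -1 to 1 is refused whole. A call with a gripper value outside its range is refused whole. The fingers move at their own pace and stop on an object; "squeeze" is the grip in N (left out, the last holds). Time passes only in rows, so rows that do not move let the fingers close. It gives the time, the measured TCP pose, the force and the opening at its end, in the units of the state.
- r.sense(): the state, without advancing time (a new reading comes with each control period).
- r.grab_frame(name): name is "scene" or "side" or "wrist"; returns the picture (384x512x3 uint8, blue, green, red); there is no depth.
- r.calibration(name): a dict with "mtx" (3x3 intrinsics, pixels), "world_from_camera" (4x4, takes a point from camera to world coordinates). Camera axes: x right, y down, z forward; pixel columns grow to the right and rows downward; lengths in mm; the calibration is good to about 2 mm. The wrist camera is an equidistant fisheye: a pixel r from the principal point sees the ray r / f radians off the axis. A picture is of the moment at which its call begins: read the wrist's pose just before it. calibration takes no time and is no camera call; for the wrist camera it gives the pose at the moment of the call.
- r.sign_off(): hands the job in, once; it reports no verdict.
The state is a dict: "clock": time; "qpos": joint angles; "qvel": joint speeds; "joint_efforts": joint torques, N m; "eef_pos": TCP position; "tcp_rot": TCP orientation; "contact_force": force on the tool from outside, world axes, zero at the start; "wrist_torque": the same for the moment, N m; "opening": opening from 0.0 (shut) to 1.0 (fully open).
Only numpy, scipy, OpenCV 4.12 (cv2) and the standard library are available. Lean on these libraries where they do the work, as an engineer would, in place of code of your own. Each camera call takes 0.05 s, during which the arm holds its last target. There are 200 camera calls.

## Working session

There is one attempt and no reset: what is moved stays moved. The work goes in short steps, Python scripts to look and compute and a tool call to move; the robot and the scene stay as the last step left them, time stands still between calls to the robot, and variables do not carry over. Pictures are saved under pics/ and viewed, about 8 in all and at most 12, crops included, and the job is handed in when it is done.

Besides the shell and the picture viewer there is one more tool, called by a JSON object that holds its "op" and its "data". jog_arm: Moves the arm, as the interface text tells. Shifts and turns lie within -1 to 1; 1 stands for 10 cm of shift or pi/2 rad of turn. Its arguments: {"type":"object","properties":{"deltas":{"type":"array"},"squeeze":{"type":"number"}},"required":["deltas"]}

```bash
mkdir -p pics
python3 - <<'E'
from rig import r
import cv2,numpy as np
s=r.sense();print(s)
ims=[r.grab_frame(n) for n in("scene","side","wrist")]
for n,i in zip(("scene","side","wrist"),ims):
    cv2.imwrite(f"pics/{n}0.png",i)
    c=r.calibration(n);print(n,np.round(c["mtx"],2).tolist(),np.round(c["world_from_camera"],4).tolist())
E
```

```text
{'clock': 0.0, 'qpos': array([-2.36253977e-03,  3.53663795e-01,  1.63414312e+00,  1.48619559e-05,
        1.15520327e+00, -2.40514016e-03]), 'qvel': array([-2.00928933e-04,  2.84531768e-05, -6.59097596e-04, -1.05541232e-03,
       -9.02921472e-04,  3.13773771e-04]), 'joint_efforts': array([-2.03471049e-03, -6.05236173e+01, -3.42063046e+01, -2.62302356e-04,
        9.48130677e-03,  3.61521288e-06]), 'eef_pos': array([6.24551790e+02, 2.87927347e-02, 2.55548045e+02]), 'tcp_rot': array([-3.14157566e+00,  1.41748933e-03,  3.66025405e-05]), 'contact_force': array([-0.06207395,  0.76826574,  0.63241515]), 'wrist_torque': array([-0.02941395,  0.03835416, -0.02898088]), 'opening': 1.0043849271696956}
scene [[410.14, 0.0, 255.51], [0.0, 410.14, 190.41], [0.0, 0.0, 1.0]] [[-0.8787, 0.2878, -0.3809, 981.8593], [0.4772, 0.5562, -0.6804, 675.0254], [0.016, -0.7796, -0.6261, 728.447], [0.0, 0.0, 0.0, 1.0]]
side [[394.37, 0.0, 246.67], [0.0, 394.37, 192.63], [0.0, 0.0, 1.0]] [[0.753, -0.3961, 0.5255, 234.1971], [-0.658, -0.4558, 0.5994, -466.5224], [0.0021, -0.7971, -0.6039, 562.4402], [0.0, 0.0, 0.0, 1.0]]
wrist [[297.32, 0.0, 251.58], [0.0, 297.32, 195.76], [0.0, 0.0, 1.0]] [[1.0, 0.0008, 0.0001, 625.2474], [0.0008, -0.9512, -0.3086, 78.3182], [-0.0002, 0.3086, -0.9512, 374.0774], [0.0, 0.0, 0.0, 1.0]]
```

View pics/scene0.png

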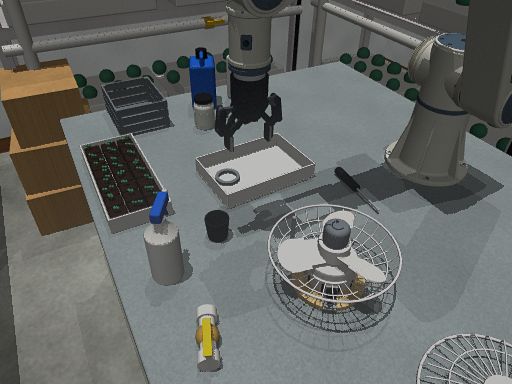

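View pics/wrist0.png

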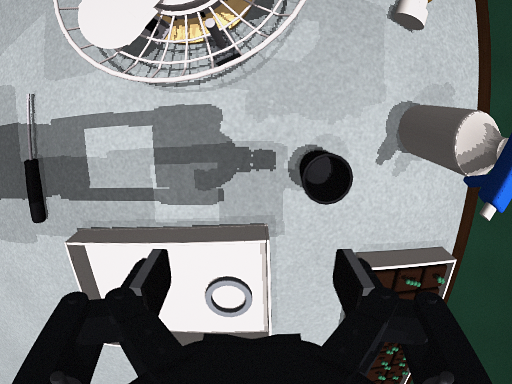

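View pics/side0.png

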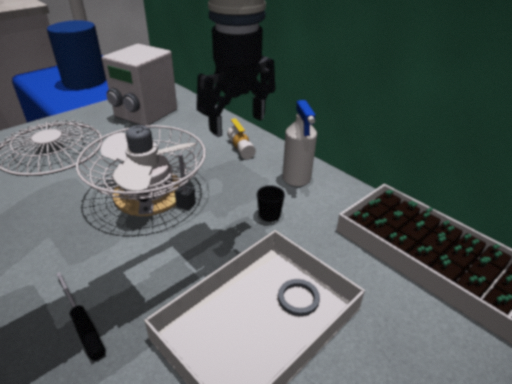

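The scene view shows the cap at about (337,225) and tub rim corners at (196,158), (275,137), (315,163) and (221,201). In the side view the cap top is at (138,131) and the ring at (299,296).

```bash
cat > h.py <<'E'
import numpy as np
from rig import r
def ray(n,u,v,c=None):
    c=c or r.calibration(n);K=c["mtx"];T=np.array(c["world_from_camera"])
    x=(u-K[0][2])/K[0][0];y=(v-K[1][2])/K[1][1]
    if n=="wrist":
        t=np.hypot(x,y);d=np.array([x*np.sin(t)/t,y*np.sin(t)/t,np.cos(t)]) if t>1e-9 else np.array([0,0,1.])
    else: d=np.array([x,y,1.])
    return T[:3,3],T[:3,:3]@d
def at(n,u,v,z,c=None):
    o,d=ray(n,u,v,c);return np.round(o+d*(z-o[2])/d[2],1)
E
python3 - <<'E'
from h import *
import cv2
print("cap",at("scene",337,225,167),at("side",138,131,167))
for p in[(196,158),(275,137),(315,163),(221,201)]:print("tub sc",at("scene",*p,50))
for p in[(277,235),(362,293),(150,322)]:print("tub sd",at("side",*p,50))
for p in[(66,240),(269,238)]:print("tub wr",at("wrist",*p,50))
print("ring",at("scene",228,177,10),at("side",299,296,10),at("wrist",228,295,10))
print("pot",at("scene",217,218,60),at("side",270,194,60))
a=cv2.imread("pics/scene0.png")[195:315,260:410];b=cv2.imread("pics/side0.png")[110:230,70:220]
cv2.imwrite("pics/c0.png",np.vstack([cv2.resize(x,None,fx=2.5*2,fy=2.5*2,interpolation=cv2.INTER_CUBIC)[:300*2] for x in(a,)]))
E
```

```text
cap [548.8 235.8 167. ] [547.2 235.5 167. ]
tub sc [ 651.3 -275.    50. ]
tub sc [ 385.8 -270.8   50. ]
tub sc [355.7 -94.5  50. ]
tub sc [668.  -64.9  50. ]
tub sd [636.2 -95.   50. ]
tub sd [ 644.1 -281.6   50. ]
tub sd [ 359.  -104.8   50. ]
tub wr [362.9 -92.8  50. ]
tub wr [646.4 -80.6  50. ]
ring [ 586.1 -197.4   10. ] [ 588.8 -199.6   10. ] [ 589.8 -197.4   10. ]
pot [707.6  -1.1  60. ] [705.3  -3.5  60. ]
```

View pics/c0.png

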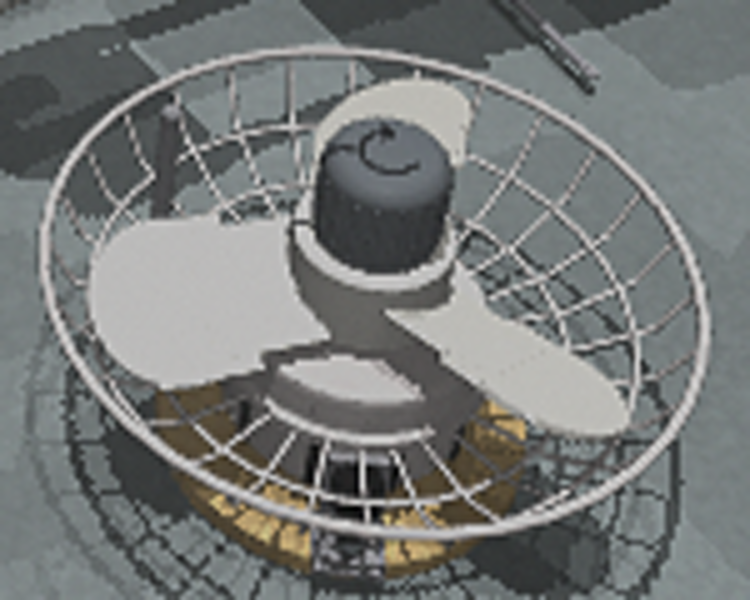

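{"op": "jog_arm", "data": {"deltas": [{"gripper": -1,"translation": [-0.096,0.2945,0.05],"dr": [0,0,0.078]},{"gripper": -1,"translation": [-0.096,0.2945,0],"dr": [0,0,0.078]},{"gripper": -1,"translation": [-0.096,0.2945,0],"dr": [0,0,0.078]},{"gripper": -1,"translation": [-0.096,0.2945,0],"dr": [0,0,0.078]},{"gripper": -1,"translation": [-0.096,0.2945,0],"dr": [0,0,0.078]},{"gripper": -1,"translation": [-0.096,0.2945,0],"dr": [0,0,0.078]},{"gripper": -1,"translation": [-0.096,0.2945,0],"dr": [0,0,0.078]},{"gripper": -1,"translation": [-0.096,0.2945,0],"dr": [0,0,0.078]},{"gripper": -1,"translation": [0,0,0],"dr": [0,0,0.078]},{"gripper": -1,"translation": [0,0,0],"dr": [0,0,0.078]},{"gripper": -1,"translation": [0,0,0],"dr": [0,0,0.078]},{"gripper": -1,"translation": [0,0,0],"dr": [0,0,0]}], "squeeze": 20}}

```text
clock: 1.15
eef_pos: [547.9, 235.9, 261.0]
tcp_rot: [-3.141, 0.0, 1.354]
contact_force: [1.0, 0.9, -0.9]
opening: 0.999
```

Run:
```python
from h import *
import cv2
s=r.sense();print(np.round(s['qpos'],3),s['eef_pos'],s['tcp_rot'])
c=r.calibration("wrist");i=r.grab_frame("wrist");cv2.imwrite("pics/w1.png",i)
np.save("c1.npy",np.array(c["world_from_camera"]))
print("bar",at("scene",293.6,216.6,134))
```

```text
[ 0.404  0.305  1.691 -0.     1.146 -0.95 ] [547.89380533 235.86987078 261.0192239 ] [-3.14118338e+00  3.51658302e-04  1.35405414e+00]
bar [590.4 145.6 134. ]
```

View pics/w1.png

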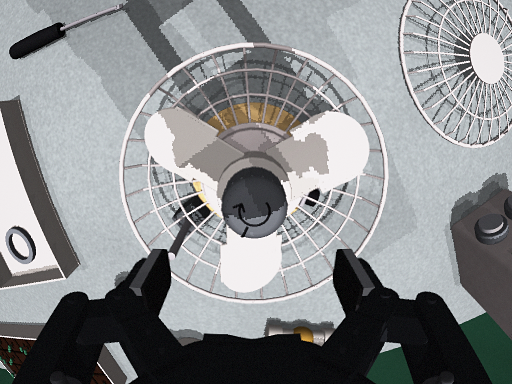

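Run:
```python
from h import *
import cv2
i=cv2.imread("pics/w1.png");g=i.astype(int)
c=dict(r.calibration("wrist"));c["world_from_camera"]=np.load("c1.npy")
m=((g.max(2)<125)&(g.max(2)>30)).astype(np.uint8);
for v in range(172,244,6): print(v,''.join('#' if x<60 else '+' if x<95 else '-' if x<130 else '.' for x in g[v,208:304].max(1)))
print(at("wrist",255.5,211,167,c))
def proj(P):
    T=np.linalg.inv(c["world_from_camera"]);K=c["mtx"];q=P@T[:3,:3].T+T[:3,3]
    rho=np.hypot(q[:,0],q[:,1]);t=np.arctan2(rho,q[:,2])
    return np.c_[K[0][2]+K[0][0]*t*q[:,0]/rho,K[1][2]+K[1][1]*t*q[:,1]/rho]
a=np.linspace(0,6.28,200)
for x,y in((548,235.6),(547,238)):
  for z,R in((167,26),(125,26),(125,34)):
    p=proj(np.c_[x+R*np.cos(a),y+R*np.sin(a),0*a+z]);print(x,y,z,R,p.min(0).round(1),p.max(0).round(1))
```

```text
172 ..............--............-+##################################-..........--+..................
178 ...........-..........+##########+####################################-........-................
184 ...................#########++++++++++##+++#+#++#+++++###################.......................
190 ................+####+++++++++++++++++++++++++++++++++#++++##++#+#+#########....................
196 ..............+##++++++++++++++++++++++++++++++++#++++++++++++#++++#+#########..................
202 ..............+#+++++++++++++++++++++++++++++++++++#+++++###++++++++++#+####++#.............-...
208 -............-##+++++++++#++++###+###++++++++++++++++++#++++###+++++#+#..---+++...........-.....
214 #+...-.........#########++++++###++++++++++++++++++++++##+++###.........----+++.................
220 -+-.............-+-+---..........+##+...................+##+..........----++....+-.............-
226 ..--...........-++...-+----...........+-..--+++++-................--------..-......------.......
232 .............-++++..........+-----.###-...................------+.....++-+-............--.......
238 .....-.....++.............................................................-........-+...........
[551.1 237.6 167. ]
548 235.6 167 26 [218.1 174.6] [286.1 238.4]
548 235.6 125 26 [223.1 163. ] [281.  218.4]
548 235.6 125 34 [214.2 154. ] [289.8 226.3]
547 238 167 26 [220.8 172.6] [288.9 236.7]
547 238 125 26 [225.4 161.3] [283.4 216.9]
547 238 125 34 [216.5 152.3] [292.2 224.8]
```

{"op": "jog_arm", "data": {"deltas": [{"gripper": -1,"translation": [0,0.02,0],"dr": [0,0,0.078]},{"gripper": -1,"translation": [0,0,0],"dr": [0,0,0.078]},{"gripper": -1,"translation": [0,0,0],"dr": [0,0,0.078]},{"gripper": -1,"translation": [0,0,0],"dr": [0,0,0.078]},{"gripper": -1,"translation": [0,0,0],"dr": [0,0,0.078]},{"gripper": -1,"translation": [0,0,0],"dr": [0,0,0.078]},{"gripper": -1,"translation": [0,0,0],"dr": [0,0,0.078]},{"gripper": -1,"translation": [0,0,0],"dr": [0,0,0.078]},{"gripper": -1,"translation": [0,0,0],"dr": [0,0,0.078]},{"gripper": -1,"translation": [0,0,0],"dr": [0,0,0.078]},{"gripper": -1,"translation": [0,0,0],"dr": [0,0,0.078]},{"gripper": -1,"translation": [0,0,0],"dr": [0,0,0.078]}]}}

```text
clock: 2.2
eef_pos: [548.2, 237.3, 261.1]
tcp_rot: [-3.141, -0.0, 2.818]
contact_force: [0.9, 0.7, 0.8]
opening: 0.999
```

{"op": "jog_arm", "data": {"deltas": [{"gripper": -1,"translation": [0,0,-0.1],"dr": [0,0,0.078]},{"gripper": -1,"translation": [0,0,-0.1],"dr": [0,0,0.078]},{"gripper": -1,"translation": [0,0,-0.1],"dr": [0,0,0.078]},{"gripper": -1,"translation": [0,0,0],"dr": [0,0,0.078]},{"gripper": -1,"translation": [0,0,0],"dr": [0,0,0]},{"gripper": -1,"translation": [0,0,0],"dr": [0,0,0]}]}}

```text
clock: 2.7
eef_pos: [548.3, 237.4, 231.3]
tcp_rot: [-3.142, -0.0, -2.982]
contact_force: [0.1, 0.3, 1.2]
opening: 1.0
```

```bash
cat >> h.py <<'E'
def proj(P,c):
    T=np.linalg.inv(c["world_from_camera"]);K=c["mtx"];q=P@T[:3,:3].T+T[:3,3]
    rho=np.hypot(q[:,0],q[:,1]);t=np.arctan2(rho,q[:,2])
    return np.c_[K[0][2]+K[0][0]*t*q[:,0]/rho,K[1][2]+K[1][1]*t*q[:,1]/rho]
E
python3 - <<'E'
from h import *
import cv2
s=r.sense();print(np.round(s['qpos'],3),s['eef_pos'],s['tcp_rot'])
c=r.calibration("wrist");i=r.grab_frame("wrist")
np.save("c2.npy",np.array(c["world_from_camera"]));cv2.imwrite("pics/w2r.png",i)
a=np.linspace(0,6.28,300);j=i.copy()
for z,R,col in((167,26,(0,0,255)),(125,34,(0,255,0))):
    p=proj(np.c_[547.9+R*np.cos(a),237.9+R*np.sin(a),0*a+z],c);print(p.min(0),p.max(0))
    for u,v in p: j[int(round(v)),int(round(u))]=col
cv2.imwrite("pics/w2.png",cv2.resize(j[130:330,130:380],None,fx=3,fy=3,interpolation=0))
E
```

```text
[ 0.406  0.335  1.719 -0.     1.088 -2.895] [548.32959745 237.43428988 231.25736304] [-3.14156759e+00 -7.52057230e-05 -2.98231780e+00]
[214.03904116 188.79033042] [291.29388597 259.53276818]
[210.39243313 163.24770251] [294.6593035 242.7159639]
```

View pics/w2.png

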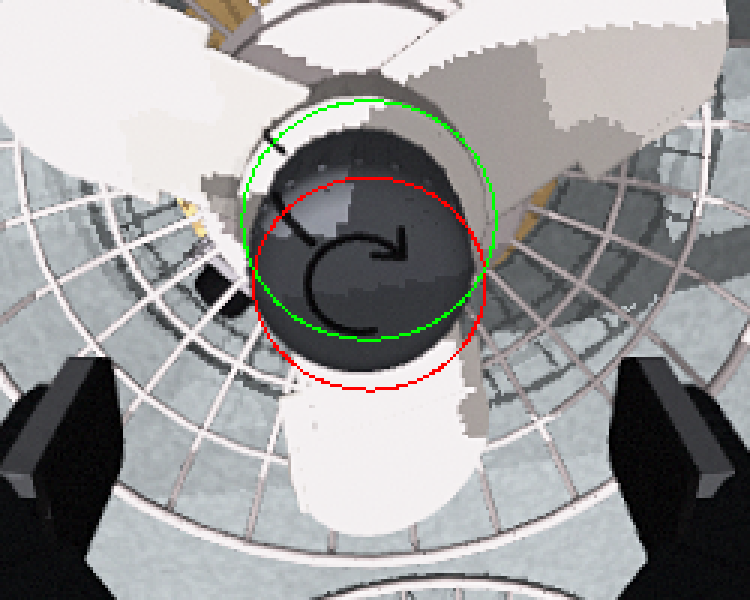

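{"op": "jog_arm", "data": {"deltas": [{"gripper": -1,"translation": [0.008,0.004,-0.19],"dr": [0,0,0]},{"gripper": -1,"translation": [0,0,-0.19],"dr": [0,0,0]},{"gripper": -1,"translation": [0,0,-0.19],"dr": [0,0,0]},{"gripper": -1,"translation": [0,0,-0.19],"dr": [0,0,0]},{"gripper": 0.0,"translation": [0,0,0],"dr": [0,0,0]},{"gripper": 0.2,"translation": [0,0,0],"dr": [0,0,0]},{"gripper": 0.2,"translation": [0,0,0],"dr": [0,0,0]}], "squeeze": 20}}

```text
clock: 3.33
eef_pos: [549.7, 238.3, 156.5]
tcp_rot: [3.141, 0.001, -2.977]
contact_force: [-1.2, -0.6, 3.4]
opening: 0.603
```

```bash
cat > st.py <<'E'
from h import *
s=r.sense()
for k in("clock","qpos","eef_pos","tcp_rot","contact_force","wrist_torque","opening"):print(k,np.round(s[k],3))
E
python3 st.py
```

```text
clock 3.333
qpos [ 0.407  0.423  1.776  0.     0.941 -2.899]
eef_pos [549.691 238.276 156.478]
tcp_rot [ 3.141e+00  1.000e-03 -2.977e+00]
contact_force [-1.169 -0.595  3.409]
wrist_torque [-0.098  0.37   0.031]
opening 0.603
```

{"op": "jog_arm", "data": {"deltas": [{"gripper": 0.4,"translation": [0,0,0],"dr": [0,0,0]},{"gripper": 0.4,"translation": [0,0,0],"dr": [0,0,0]},{"gripper": 0.4,"translation": [0,0,0],"dr": [0,0,0]}], "squeeze": 20}}

```text
clock: 3.58
eef_pos: [549.6, 238.3, 156.5]
tcp_rot: [3.141, 0.002, -2.976]
contact_force: [-0.9, -0.6, 3.7]
opening: 0.603
```

```bash
python3 st.py
python3 - <<'E'
from h import *
import cv2
i=r.grab_frame("wrist");cv2.imwrite("pics/w3.png",cv2.resize(i[60:384,100:412],None,fx=1.8,fy=1.8))
E
```

```text
clock 3.583
qpos [ 0.407  0.423  1.777 -0.     0.94  -2.901]
eef_pos [549.64  238.261 156.508]
tcp_rot [ 3.141e+00  2.000e-03 -2.976e+00]
contact_force [-0.874 -0.603  3.663]
wrist_torque [-0.015  0.061  0.069]
opening 0.603
```

View pics/w3.png

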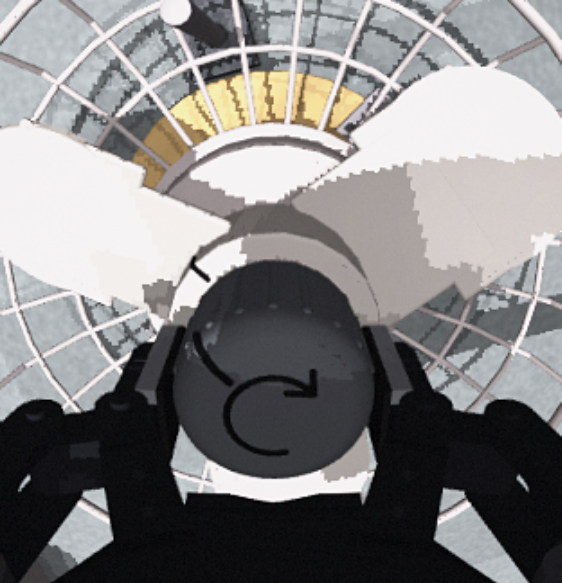

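{"op": "jog_arm", "data": {"deltas": [{"gripper": 0.4,"translation": [0,0,0.004],"dr": [0,0,-0.06]},{"gripper": 0.4,"translation": [0,0,0],"dr": [0,0,-0.06]},{"gripper": 0.4,"translation": [0,0,0],"dr": [0,0,-0.06]},{"gripper": 0.4,"translation": [0,0,0],"dr": [0,0,-0.04]}]}}

```text
clock: 3.97
eef_pos: [549.9, 238.2, 156.6]
tcp_rot: [3.14, 0.002, 2.957]
contact_force: [1.8, -0.3, 1.7]
opening: 0.605
```

```bash
python3 st.py
```

```text
clock 3.967
qpos [ 0.406  0.423  1.776 -0.     0.94  -2.551]
eef_pos [549.893 238.236 156.553]
tcp_rot [3.140e+00 2.000e-03 2.957e+00]
contact_force [ 1.799 -0.271  1.732]
wrist_torque [-0.048 -0.178 -0.006]
opening 0.605
```

{"op": "jog_arm", "data": {"deltas": [{"gripper": 0.4,"translation": [0,0,0],"dr": [0,0,-0.05]},{"gripper": 0.4,"translation": [0,0,0],"dr": [0,0,-0.04]},{"gripper": 0.4,"translation": [0,0,0],"dr": [0,0,-0.02]}]}}

```text
clock: 4.22
eef_pos: [550.0, 238.2, 156.6]
tcp_rot: [3.14, 0.002, 2.786]
contact_force: [1.4, -0.5, 1.9]
opening: 0.598
```

```bash
python3 st.py
```

```text
clock 4.217
qpos [ 0.406  0.423  1.776 -0.     0.94  -2.379]
eef_pos [550.047 238.228 156.584]
tcp_rot [3.140e+00 2.000e-03 2.786e+00]
contact_force [ 1.436 -0.529  1.916]
wrist_torque [-0.098 -0.275  0.007]
opening 0.598
```

{"op": "jog_arm", "data": {"deltas": [{"gripper": 0.4,"translation": [0,0,0],"dr": [0,0,-0.05]},{"gripper": 0.4,"translation": [0,0,0],"dr": [0,0,-0.04]},{"gripper": 0.4,"translation": [0,0,0],"dr": [0,0,-0.02]}]}}

```text
clock: 4.47
eef_pos: [550.0, 238.3, 156.7]
tcp_rot: [3.14, 0.002, 2.614]
contact_force: [0.9, -0.8, 3.5]
opening: 0.6
```

```bash
python3 st.py
```

```text
clock 4.467
qpos [ 0.407  0.423  1.776 -0.     0.94  -2.207]
eef_pos [549.967 238.345 156.723]
tcp_rot [3.140e+00 2.000e-03 2.614e+00]
contact_force [ 0.926 -0.779  3.45 ]
wrist_torque [-0.003 -0.112  0.25 ]
opening 0.6
```

{"op": "jog_arm", "data": {"deltas": [{"gripper": 0.4,"translation": [0,0,0.003],"dr": [0,0,-0.04]},{"gripper": 0.4,"translation": [0,0,0.0016],"dr": [0,0,-0.04]},{"gripper": 0.4,"translation": [0,0,0.0016],"dr": [0,0,-0.04]},{"gripper": 0.4,"translation": [0,0,0.0016],"dr": [0,0,-0.04]},{"gripper": 0.4,"translation": [0,0,0.0016],"dr": [0,0,-0.04]}]}}

```text
clock: 4.88
eef_pos: [549.7, 238.5, 157.5]
tcp_rot: [3.14, 0.001, 2.3]
contact_force: [-0.1, 1.4, 2.3]
opening: 0.603
```

```bash
python3 st.py
```

```text
clock 4.883
qpos [ 0.407  0.421  1.776  0.     0.942 -1.893]
eef_pos [549.692 238.452 157.51 ]
tcp_rot [3.14e+00 1.00e-03 2.30e+00]
contact_force [-0.126  1.42   2.316]
wrist_torque [ 0.195 -0.069  0.211]
opening 0.603
```

{"op": "jog_arm", "data": {"deltas": [{"gripper": 0.4,"translation": [0,0,0.0016],"dr": [0,0,-0.04]},{"gripper": 0.4,"translation": [0,0,0.0016],"dr": [0,0,-0.04]},{"gripper": 0.4,"translation": [0,0,0.0016],"dr": [0,0,-0.04]},{"gripper": 0.4,"translation": [0,0,0.0016],"dr": [0,0,-0.04]},{"gripper": 0.4,"translation": [0,0,0.0016],"dr": [0,0,-0.04]},{"gripper": 0.4,"translation": [0,0,0.0016],"dr": [0,0,-0.04]},{"gripper": 0.4,"translation": [0,0,0.0016],"dr": [0,0,-0.04]},{"gripper": 0.4,"translation": [0,0,0.0016],"dr": [0,0,-0.04]}]}}

```text
clock: 5.55
eef_pos: [549.5, 238.2, 158.6]
tcp_rot: [3.14, -0.0, 1.797]
contact_force: [-0.1, -0.0, 1.4]
opening: 0.599
```

```bash
python3 st.py
python3 - <<'E'
from h import *
import cv2
i=r.grab_frame("wrist");cv2.imwrite("pics/w4.png",cv2.resize(i[60:384,100:412],None,fx=1.8,fy=1.8))
E
```

```text
clock 5.55
qpos [ 0.407  0.42   1.775 -0.     0.945 -1.39 ]
eef_pos [549.46  238.224 158.583]
tcp_rot [ 3.14  -0.     1.797]
contact_force [-0.136 -0.01   1.411]
wrist_torque [-0.014  0.015  0.08 ]
opening 0.599
```

View pics/w4.png

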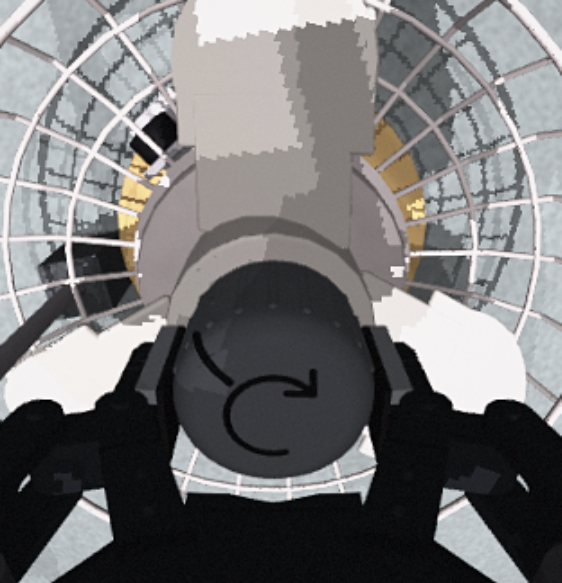

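{"op": "jog_arm", "data": {"deltas": [{"gripper": 0.4,"translation": [0,0,0.002],"dr": [0,0,-0.05]},{"gripper": 0.4,"translation": [0,0,0.002],"dr": [0,0,-0.05]},{"gripper": 0.4,"translation": [0,0,0.002],"dr": [0,0,-0.05]},{"gripper": 0.4,"translation": [0,0,0.002],"dr": [0,0,-0.05]},{"gripper": 0.4,"translation": [0,0,0.002],"dr": [0,0,-0.05]},{"gripper": 0.4,"translation": [0,0,0.002],"dr": [0,0,-0.05]},{"gripper": 0.4,"translation": [0,0,0.002],"dr": [0,0,-0.05]},{"gripper": 0.4,"translation": [0,0,0.002],"dr": [0,0,-0.05]}]}}

```text
clock: 6.27
eef_pos: [549.4, 238.1, 159.8]
tcp_rot: [3.141, -0.001, 1.169]
contact_force: [1.1, 0.2, -0.8]
opening: 0.598
```

```bash
python3 st.py
```

```text
clock 6.267
qpos [ 0.406  0.418  1.775 -0.     0.948 -0.763]
eef_pos [549.382 238.074 159.774]
tcp_rot [ 3.141e+00 -1.000e-03  1.169e+00]
contact_force [ 1.132  0.211 -0.807]
wrist_torque [-0.029 -0.237 -0.03 ]
opening 0.598
```

{"op": "jog_arm", "data": {"deltas": [{"gripper": 0.4,"translation": [0,0,0.002],"dr": [0,0,-0.05]},{"gripper": 0.4,"translation": [0,0,0.002],"dr": [0,0,-0.05]},{"gripper": 0.4,"translation": [0,0,0.002],"dr": [0,0,-0.05]},{"gripper": 0.4,"translation": [0,0,0.002],"dr": [0,0,-0.05]},{"gripper": 0.4,"translation": [0,0,0.002],"dr": [0,0,-0.05]},{"gripper": 0.4,"translation": [0,0,0.002],"dr": [0,0,-0.05]},{"gripper": 0.4,"translation": [0,0,0.002],"dr": [0,0,-0.05]},{"gripper": 0.4,"translation": [0,0,0.002],"dr": [0,0,-0.05]}]}}

```text
clock: 6.93
eef_pos: [549.1, 237.9, 161.3]
tcp_rot: [3.141, -0.0, 0.541]
contact_force: [0.4, -0.5, -1.9]
opening: 0.6
```

```bash
python3 st.py
```

```text
clock 6.933
qpos [ 0.406  0.416  1.774 -0.     0.951 -0.134]
eef_pos [549.138 237.915 161.252]
tcp_rot [ 3.141 -0.     0.541]
contact_force [ 0.391 -0.475 -1.898]
wrist_torque [-0.086 -0.056  0.034]
opening 0.6
```

{"op": "jog_arm", "data": {"deltas": [{"gripper": 0.4,"translation": [0,0,0.002],"dr": [0,0,-0.05]},{"gripper": 0.4,"translation": [0,0,0.002],"dr": [0,0,-0.05]},{"gripper": 0.4,"translation": [0,0,0.002],"dr": [0,0,-0.05]},{"gripper": 0.4,"translation": [0,0,0.002],"dr": [0,0,-0.05]},{"gripper": 0.4,"translation": [0,0,0.002],"dr": [0,0,-0.05]},{"gripper": 0.4,"translation": [0,0,0.002],"dr": [0,0,-0.05]},{"gripper": 0.4,"translation": [0,0,0.002],"dr": [0,0,-0.05]},{"gripper": 0.4,"translation": [0,0,0.002],"dr": [0,0,-0.05]}]}}

```text
clock: 7.6
eef_pos: [549.0, 238.0, 162.8]
tcp_rot: [-3.142, -0.0, -0.087]
contact_force: [0.8, -0.2, -0.7]
opening: 0.603
```

```bash
python3 st.py
python3 - <<'E'
from h import *
import cv2
i=r.grab_frame("wrist");cv2.imwrite("pics/w5.png",cv2.resize(i[60:384,100:412],None,fx=1.8,fy=1.8))
E
```

```text
clock 7.6
qpos [0.407 0.415 1.773 0.    0.954 0.494]
eef_pos [548.986 237.997 162.805]
tcp_rot [-3.142 -0.    -0.087]
contact_force [ 0.811 -0.218 -0.699]
wrist_torque [-0.012  0.004 -0.029]
opening 0.603
```

View pics/w5.png

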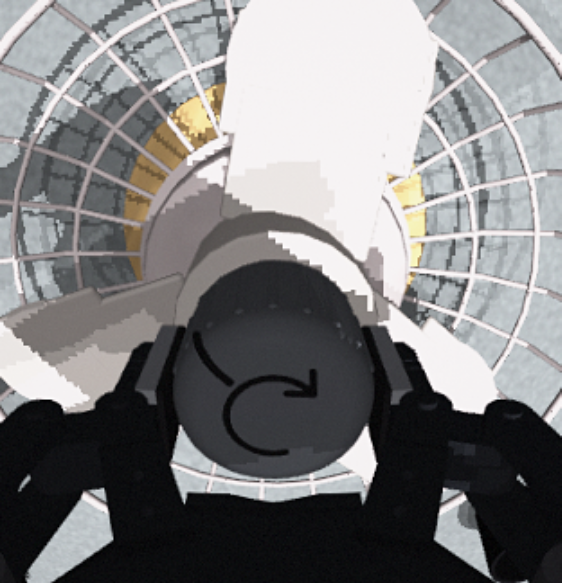

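{"op": "jog_arm", "data": {"deltas": [{"gripper": 0.4,"translation": [0,0,0.002],"dr": [0,0,-0.05]},{"gripper": 0.4,"translation": [0,0,0.002],"dr": [0,0,-0.05]},{"gripper": 0.4,"translation": [0,0,0.002],"dr": [0,0,-0.05]},{"gripper": 0.4,"translation": [0,0,0.002],"dr": [0,0,-0.05]},{"gripper": 0.4,"translation": [0,0,0.002],"dr": [0,0,-0.05]},{"gripper": 0.4,"translation": [0,0,0.002],"dr": [0,0,-0.05]},{"gripper": 0.4,"translation": [0,0,0.002],"dr": [0,0,-0.05]},{"gripper": 0.4,"translation": [0,0,0.002],"dr": [0,0,-0.05]}]}}

```text
clock: 8.32
eef_pos: [549.0, 238.0, 164.4]
tcp_rot: [-3.142, -0.0, -0.714]
contact_force: [-0.8, -0.8, 0.0]
opening: 0.599
```

{"op": "jog_arm", "data": {"deltas": [{"gripper": 0.4,"translation": [0,0,0.002],"dr": [0,0,-0.05]},{"gripper": 0.4,"translation": [0,0,0.002],"dr": [0,0,-0.05]},{"gripper": 0.4,"translation": [0,0,0.002],"dr": [0,0,-0.05]},{"gripper": 0.4,"translation": [0,0,0.002],"dr": [0,0,-0.05]},{"gripper": 0.4,"translation": [0,0,0.002],"dr": [0,0,-0.05]},{"gripper": 0.4,"translation": [0,0,0.002],"dr": [0,0,-0.05]},{"gripper": 0.4,"translation": [0,0,0.002],"dr": [0,0,-0.05]},{"gripper": 0.4,"translation": [0,0,0.002],"dr": [0,0,-0.05]}]}}

```text
clock: 8.98
eef_pos: [549.0, 238.0, 166.0]
tcp_rot: [-3.141, -0.0, -1.342]
contact_force: [0.3, -0.3, -1.0]
opening: 0.598
```

```bash
python3 st.py
```

```text
clock 8.983
qpos [ 0.407  0.411  1.77  -0.     0.96   1.749]
eef_pos [548.995 237.984 165.978]
tcp_rot [-3.141 -0.    -1.342]
contact_force [ 0.321 -0.29  -0.976]
wrist_torque [ 0.011 -0.047  0.045]
opening 0.598
```

Forces are near zero, so the cap should be free. I'll test with a small 2 mm lift.

{"op": "jog_arm", "data": {"deltas": [{"gripper": 0.4,"translation": [0,0,0.005],"dr": [0,0,-0.03]},{"gripper": 0.4,"translation": [0,0,0.005],"dr": [0,0,-0.03]},{"gripper": 0.4,"translation": [0,0,0.005],"dr": [0,0,-0.03]},{"gripper": 0.4,"translation": [0,0,0.005],"dr": [0,0,0]}]}}

```text
clock: 9.32
eef_pos: [549.0, 238.0, 168.0]
tcp_rot: [-3.142, 0.0, -1.482]
contact_force: [0.5, 0.3, -0.8]
opening: 0.602
```

{"op": "jog_arm", "data": {"deltas": [{"gripper": 0.4,"translation": [0,0,0.01],"dr": [0,0,0]},{"gripper": 0.4,"translation": [0,0,0.01],"dr": [0,0,0]}]}}

```text
clock: 9.48
eef_pos: [549.0, 238.0, 170.0]
tcp_rot: [3.142, -0.0, -1.48]
contact_force: [0.1, -0.7, -0.7]
opening: 0.604
```

{"op": "jog_arm", "data": {"deltas": [{"gripper": 0.4,"translation": [0,0,0.06],"dr": [0,0,0]},{"gripper": 0.4,"translation": [0,0,0.08],"dr": [0,0,0]},{"gripper": 0.4,"translation": [0,0,0.08],"dr": [0,0,0]},{"gripper": 0.4,"translation": [0,0,0.2],"dr": [0,0,0]},{"gripper": 0.4,"translation": [0,0,0.3],"dr": [0,0,0]},{"gripper": 0.4,"translation": [0,0,0.15],"dr": [0,0,0]},{"gripper": 0.4,"translation": [0,0,0],"dr": [0,0,0]}]}}

```text
clock: 10.07
eef_pos: [551.0, 238.9, 261.9]
tcp_rot: [-3.135, 0.002, -1.482]
contact_force: [0.2, 0.6, 0.3]
opening: 0.599
```

{"op": "jog_arm", "data": {"deltas": [{"gripper": 0.4,"translation": [-0.05,-0.15,0],"dr": [0,0,0]},{"gripper": 0.4,"translation": [-0.1,-0.36,0],"dr": [0,0,0]},{"gripper": 0.4,"translation": [-0.1,-0.36,0],"dr": [0,0,0]},{"gripper": 0.4,"translation": [-0.1,-0.36,0],"dr": [0,0,0]},{"gripper": 0.4,"translation": [-0.1,-0.36,0],"dr": [0,0,0]},{"gripper": 0.4,"translation": [-0.1,-0.36,0],"dr": [0,0,0]},{"gripper": 0.4,"translation": [-0.1,-0.36,0],"dr": [0,0,0]},{"gripper": 0.4,"translation": [-0.1,-0.36,0],"dr": [0,0,0]},{"gripper": 0.4,"translation": [-0.1,-0.36,0],"dr": [0,0,0]},{"gripper": 0.4,"translation": [-0.1,-0.36,0],"dr": [0,0,0]},{"gripper": 0.4,"translation": [-0.1,-0.36,0],"dr": [0,0,0]},{"gripper": 0.4,"translation": [-0.1,-0.36,0],"dr": [0,0,0]}]}}

```text
clock: 11.07
eef_pos: [431.9, -174.6, 256.3]
tcp_rot: [3.14, 0.0, -1.482]
contact_force: [0.7, -0.0, -1.0]
opening: 0.602
```

{"op": "jog_arm", "data": {"deltas": [{"gripper": 0.4,"translation": [-0.03,-0.1,-0.2],"dr": [0,0,0]},{"gripper": 0.4,"translation": [0,0,-0.3],"dr": [0,0,0]},{"gripper": 0.4,"translation": [0,0,-0.3],"dr": [0,0,0]},{"gripper": 0.4,"translation": [0,0,-0.3],"dr": [0,0,0]},{"gripper": 0.4,"translation": [0,0,-0.15],"dr": [0,0,0]},{"gripper": 0.4,"translation": [0,0,0],"dr": [0,0,0]},{"gripper": 0.4,"translation": [0,0,0],"dr": [0,0,0]}]}}

```text
clock: 11.65
eef_pos: [429.7, -182.8, 131.2]
tcp_rot: [3.139, 0.001, -1.483]
contact_force: [-0.0, 0.4, 1.2]
opening: 0.598
```

```bash
python3 st.py
python3 - <<'E'
from h import *
import cv2
j=r.grab_frame("side");i=r.grab_frame("wrist")
cv2.imwrite("pics/p6.png",np.hstack([cv2.resize(j[190:384,120:400],(400,277)),cv2.resize(i,(370,277))]))
E
```

```text
clock 11.65
qpos [-0.405  0.284  2.071 -0.     0.79   1.078]
eef_pos [ 429.665 -182.809  131.169]
tcp_rot [ 3.139e+00  1.000e-03 -1.483e+00]
contact_force [-0.043  0.431  1.188]
wrist_torque [0.037 0.034 0.076]
opening 0.598
```

View pics/p6.png

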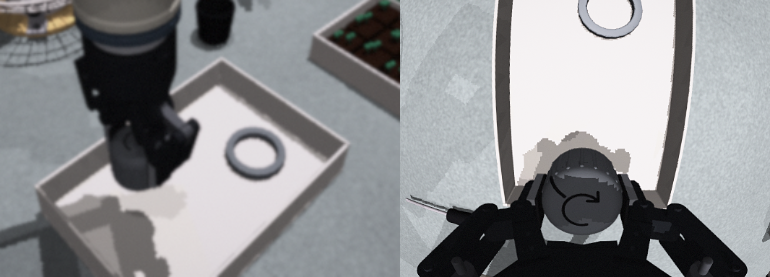

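{"op": "jog_arm", "data": {"deltas": [{"gripper": 0.4,"translation": [0,0,-0.2],"dr": [0,0,0]},{"gripper": 0.4,"translation": [0,0,-0.25],"dr": [0,0,0]},{"gripper": 0.4,"translation": [0,0,-0.25],"dr": [0,0,0]},{"gripper": 0.4,"translation": [0,0,-0.1],"dr": [0,0,0]},{"gripper": 0.4,"translation": [0,0,-0.06],"dr": [0,0,0]},{"gripper": 0.4,"translation": [0,0,-0.04],"dr": [0,0,0]},{"gripper": 0.4,"translation": [0,0,0],"dr": [0,0,0]}]}}

```text
clock: 12.33
eef_pos: [431.5, -183.2, 42.3]
tcp_rot: [-3.141, -0.0, -1.483]
contact_force: [0.1, 0.4, 0.2]
opening: 0.597
```

{"op": "jog_arm", "data": {"deltas": [{"gripper": 0.4,"translation": [0,0,-0.015],"dr": [0,0,0]},{"gripper": 0.4,"translation": [0,0,-0.015],"dr": [0,0,0]}]}}

```text
clock: 12.5
eef_pos: [431.8, -183.3, 39.8]
tcp_rot: [-3.14, -0.001, -1.483]
contact_force: [0.4, -0.2, -0.6]
opening: 0.597
```

{"op": "jog_arm", "data": {"deltas": [{"gripper": 0.4,"translation": [0,0,-0.01],"dr": [0,0,0]},{"gripper": 0.4,"translation": [0,0,0],"dr": [0,0,0]}]}}

```text
clock: 12.67
eef_pos: [431.2, -183.1, 38.2]
tcp_rot: [-3.141, -0.0, -1.483]
contact_force: [-0.3, 0.4, -0.7]
opening: 0.602
```

{"op": "jog_arm", "data": {"deltas": [{"gripper": 0.4,"translation": [0,0,-0.01],"dr": [0,0,0]},{"gripper": 0.4,"translation": [0,0,0],"dr": [0,0,0]}]}}

```text
clock: 12.83
eef_pos: [431.0, -183.0, 37.0]
tcp_rot: [-3.141, -0.0, -1.483]
contact_force: [-0.2, -0.4, -0.8]
opening: 0.599
```

{"op": "jog_arm", "data": {"deltas": [{"gripper": 0.4,"translation": [0,0,-0.01],"dr": [0,0,0]},{"gripper": 0.4,"translation": [0,0,0],"dr": [0,0,0]}]}}

```text
clock: 13.0
eef_pos: [431.0, -183.0, 35.8]
tcp_rot: [3.142, 0.0, -1.483]
contact_force: [0.1, 0.9, -0.8]
opening: 0.599
```

{"op": "jog_arm", "data": {"deltas": [{"gripper": 0.4,"translation": [0,0,-0.01],"dr": [0,0,0]},{"gripper": 0.4,"translation": [0,0,0],"dr": [0,0,0]}]}}

```text
clock: 13.17
eef_pos: [430.9, -183.0, 34.7]
tcp_rot: [3.141, 0.0, -1.483]
contact_force: [-0.3, 0.8, -0.2]
opening: 0.598
```

{"op": "jog_arm", "data": {"deltas": [{"gripper": 0.4,"translation": [0,0,-0.008],"dr": [0,0,0]},{"gripper": 0.4,"translation": [0,0,0],"dr": [0,0,0]}]}}

```text
clock: 13.33
eef_pos: [431.0, -183.0, 34.4]
tcp_rot: [3.142, 0.0, -1.483]
contact_force: [-2.0, 0.1, 5.2]
opening: 0.603
```

{"op": "jog_arm", "data": {"deltas": [{"gripper": 0.4,"translation": [0,0,-0.006],"dr": [0,0,0]},{"gripper": 0.4,"translation": [0,0,0],"dr": [0,0,0]}]}}

```text
clock: 13.5
eef_pos: [431.0, -183.0, 34.3]
tcp_rot: [-3.142, 0.0, -1.483]
contact_force: [-3.6, 1.9, 15.5]
opening: 0.598
```

Firm contact with the floor. I'll ease off a little, open the fingers and retreat.

{"op": "jog_arm", "data": {"deltas": [{"gripper": 0.4,"translation": [0,0,0.01],"dr": [0,0,0]},{"gripper": -0.2,"translation": [0,0,0],"dr": [0,0,0]},{"gripper": -0.4,"translation": [0,0,0],"dr": [0,0,0]},{"gripper": -0.7,"translation": [0,0,0],"dr": [0,0,0]},{"gripper": -0.7,"translation": [0,0,0],"dr": [0,0,0]},{"gripper": -0.7,"translation": [0,0,0],"dr": [0,0,0]}]}}

```text
clock: 14.0
eef_pos: [431.0, -183.0, 34.4]
tcp_rot: [3.141, 0.0, -1.483]
contact_force: [-0.7, 0.7, -0.2]
opening: 0.848
```

{"op": "jog_arm", "data": {"deltas": [{"gripper": -0.7,"translation": [0,0,0.05],"dr": [0,0,0]},{"gripper": -0.7,"translation": [0,0,0.1],"dr": [0,0,0]},{"gripper": -0.7,"translation": [0,0,0.2],"dr": [0,0,0]},{"gripper": -0.7,"translation": [0,0,0.3],"dr": [0,0,0]},{"gripper": -0.7,"translation": [0,0,0.3],"dr": [0,0,0]},{"gripper": -0.7,"translation": [0,0,0.3],"dr": [0,0,0]},{"gripper": -0.7,"translation": [0,0,0.3],"dr": [0,0,0]},{"gripper": -0.7,"translation": [0,0,0],"dr": [0,0,0]},{"gripper": -0.7,"translation": [0,0,0],"dr": [0,0,0]}]}}

```text
clock: 14.75
eef_pos: [432.1, -183.5, 192.0]
tcp_rot: [-3.137, -0.002, -1.483]
contact_force: [0.2, 0.4, 0.3]
opening: 0.849
```

```bash
python3 st.py
python3 - <<'E'
from h import *
import cv2
j=r.grab_frame("scene");i=r.grab_frame("wrist")
cv2.imwrite("pics/p7.png",np.hstack([cv2.resize(j[120:345,170:420],(400,360)),cv2.resize(i,(400,300))[:0].reshape(0,400,3) if 0 else cv2.copyMakeBorder(cv2.resize(i,(400,300)),0,60,0,0,0)]))
E
```

```text
clock 14.75
qpos [-0.405  0.189  2.023 -0.     0.925  1.078]
eef_pos [ 432.084 -183.455  191.974]
tcp_rot [-3.137e+00 -2.000e-03 -1.483e+00]
contact_force [0.169 0.378 0.284]
wrist_torque [-0.004 -0.003 -0.012]
opening 0.849
```

View pics/p7.png

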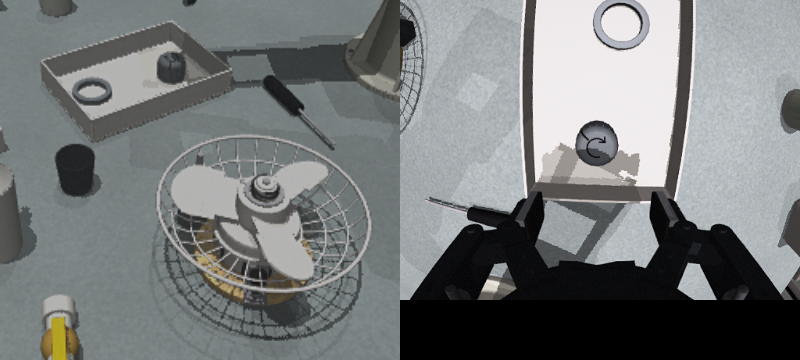

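The cap stands upright on the bare half of the tub floor. The ring, pot and bar look undisturbed, and the gripper is clear.

```bash
python3 -c "
from rig import r
print(r.sign_off())"
```

```text
the job is handed in; nothing more can be done
None
```

The spinner is off the fan and standing top up on the bare half of the tub floor. I handed the job in at about 14.8 s; no verdict was reported.

- **Unscrewing:** I gripped the cap with 20 N and turned it clockwise about 4.8 rad in all. A blade met the bar between 0.52 and 0.69 rad. I then rose with the thread at 16 mm per turn, and the wrist force stayed under about 4 N. Partway through, the wrist pictures showed that the cap had not slipped in the jaws.
- **Lifting off:** A 2 mm test lift met no resistance, so I lifted it straight off and carried it to the tub.
- **Setting down:** I lowered it in roughly 1 mm steps until it touched the floor. The last step pressed about 15 N on the floor, more than I intended. I eased off before opening the fingers.
- **Last checks:** The final scene and wrist pictures show the cap upright in the tub. The ring, tub, pot and bar look where they were, but I judged that by eye and did not measure it. The gripper was about 160 mm above its set-down height and read about 0.5 N, which is sensor noise.
- **Disagreement:** The camera estimates of the cap's y position differed by about 2.5 mm between the fixed and wrist cameras. I went by the wrist view, and the low side forces after closing the grip bore that out.

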